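# Set out the graded candles along the oak board

### The arm

A 7-joint arm with a two-finger parallel gripper is mounted at the origin on the work surface. World frame = base frame: x ahead of the robot, y to its left, z up, the work surface at z = 0. Lengths are in m, angles in degrees, forces in N, time in s.
With the tool pointing down it reaches from about 0.425 to 0.825 m from the base axis. Payload 3.6 kg.
Tool frame: the origin (TCP) lies at the very end of the fingers, on their centre line; the grasp point (between the pads) lies 19 mm behind it; z points along the fingers, y is the line along which they close (so a half turn about z gives the same grasp; the last joint's range is limited). The gripper opens to 85 mm and grips with 20 to 120 N. Pads are 22 mm wide; open, the fingers measure 114 mm over their backs; the gripper's body (76 mm by 85 mm) begins 54 mm behind the grasp point. The pads swing forward as they close: fully open they stand 13 mm farther back than shut.
Start: joints at [72.737, 35.231, -0.722, 81.555, 0.464, 63.22, -2.315], TCP at [0.176, -0.626, 0.196] pointing down, gripper open.
Joint ranges: [-178.69, 178.69], [-17.37, 117.87], [-77.05, 75.6], [15.02, 138.74], [-78.02, 258.01], [0.78, 113.62], [-162.83, 162.83]. Speed limits (degrees/s): [159.86, 159.86, 180, 180, 180, 180, 180].

### API

Orientations are given as a 3x3 rotation matrix whose columns are the frame's x, y, z axes.
In Python, from rig import monitor, imaging, ctrl, nets gives the robot as it stands.
- The arm moves only by the shell command python3 -m pendant 'ROWS' [FORCE]. ROWS is JSON, a list of rows, each an object of numbers: "x", "y", "z": the shift along the world's x, y, z in mm; "wx", "wy", "wz": the turn, a rotation vector about the world's x, y, z in degrees; "grip": the gripper command: -1 is shut, 1 is fully open, values between are in proportion. A call has 1 to 10 rows; each row is the pose to reach, as a shift and turn from the pose commanded when the call began; what a row does not reach only later rows make up. A row lasts 1/8 s, in which the tool goes at most 62.5 mm and 10.7 degrees, less where a joint would pass 70% of its speed; a pose out of reach is approached as far as the arm can. A call with a gripper value outside its range is refused whole. The fingers move at their own pace and stop on an object; FORCE is the grip in N (left out, the last holds). Time passes only in rows, so rows that repeat a pose let the fingers close. It gives the time, the measured TCP pose, the force, the opening and the grip force at its end, in the units of the state.
- monitor.sense(): the state, without advancing time (a new reading comes with each control period).
- imaging.read_camera(name): name is "scene" or "top" or "wrist"; returns a dict with "color" (384x512x3 uint8, red, green, blue), "fx", "fy", "cx", "cy" (pixels), "camera_from_world" (4x4, takes a point from world to camera coordinates). Camera axes: x right, y down, z forward; pixel columns grow to the right and rows downward; lengths in m; the calibration is good to about 2 mm. A picture is of the moment at which its call begins. There is no depth.
- ctrl.finish_job(): hands the job in; it is judged then, once.
Trained networks look in the newest picture that a camera, given by its name, has taken for a name from the list of things; names that differ only in an ending like _2 or _b are one class to them, and where a whole thing is asked for, a point or a joint stands for the part that bears it (a point fixed in the world has none). Each returns a list of dicts, best first, with "conf" (0 to 1); they miss things now and then, are a little off and sometimes report something else, mostly with a low value. They report only what shows in the picture. A call takes as long as a camera call. They do not tell look-alikes from the thing itself.
- nets.boxes_of(camera, label): "xy" ([column, row] in pixels, amid what is visible of it).
- nets.place_of(camera, label): "xy" ([column, row] in pixels: a listed point, or the origin of a listed thing).
The state is a dict: "time_s": time; "joint_pos": joint angles; "dq": joint speeds; "joint_efforts": joint torques, N m; "position": TCP position; "orientation": TCP orientation; "contact_force": force on the tool from outside, world axes, zero at the start; "moment": the same for the moment, N m; "opening": finger opening in m; "finger_force": force on a finger pad.
Only numpy, scipy, OpenCV 4.12 (cv2) and the standard library are available. Lean on these libraries where they do the work, as an engineer would, in place of code of your own. Each camera call takes 0.05 s, during which the arm holds its last target. There are 200 camera calls.

### The job

Set the four pillar candles out on the row of black plates, one candle standing upright in the middle of each plate, in order of height: the tallest on the plate next to the picture frame, stepping down to the shortest beside the router. Set each one down gently without dropping it or letting it fall over, and leave the bottle and the picture frame where they stand.

Things in the scene. Friction and masses are not known exactly. Their poses are not given: they have to be found in the camera images.
- candle_120: The very dark navy blue flameless (LED) pillar candle: loose, upright, round, 120 mm tall, 50 mm in diameter, about 190 g, with a tiny amber flame standing 14 mm above its top. Origin at the centre of its underside, z up. It starts anywhere among the four candles and the bottle, which stand side by side beyond the plates, farther from the robot.
- candle_100: The mid blue flameless (LED) pillar candle: loose, upright, round, 100 mm tall, 50 mm in diameter, about 165 g, with a tiny amber flame standing 14 mm above its top. Origin at the centre of its underside, z up. It starts anywhere among the four candles and the bottle, which stand side by side beyond the plates, farther from the robot.
- candle_80: The pale sky blue flameless (LED) pillar candle: loose, upright, round, 80 mm tall, 50 mm in diameter, about 140 g, with a tiny amber flame standing 14 mm above its top. Origin at the centre of its underside, z up. It starts anywhere among the four candles and the bottle, which stand side by side beyond the plates, farther from the robot.
- candle_60: The ivory white flameless (LED) pillar candle: loose, upright, round, 60 mm tall, 50 mm in diameter, about 115 g, with a tiny amber flame standing 14 mm above its top. Origin at the centre of its underside, z up. It starts anywhere among the four candles and the bottle, which stand side by side beyond the plates, farther from the robot.
- plate_a: One of four identical round black metal plates fixed in a straight row between picture frame and router; which letter lies where differs at every start. 86 mm across, inner floor 75 mm across and 3 mm above the board, rim 8 mm high. Centres about 96 mm apart, the first about 165 mm from the frame's origin. Origin at the centre of its underside, on the board, z up.
- plate_b: One of four identical round black metal plates fixed in a straight row between picture frame and router; which letter lies where differs at every start. 86 mm across, inner floor 75 mm across and 3 mm above the board, rim 8 mm high. Centres about 96 mm apart, the first about 165 mm from the frame's origin. Origin at the centre of its underside, on the board, z up.
- plate_c: One of four identical round black metal plates fixed in a straight row between picture frame and router; which letter lies where differs at every start. 86 mm across, inner floor 75 mm across and 3 mm above the board, rim 8 mm high. Centres about 96 mm apart, the first about 165 mm from the frame's origin. Origin at the centre of its underside, on the board, z up.
- plate_d: One of four identical round black metal plates fixed in a straight row between picture frame and router; which letter lies where differs at every start. 86 mm across, inner floor 75 mm across and 3 mm above the board, rim 8 mm high. Centres about 96 mm apart, the first about 165 mm from the frame's origin. Origin at the centre of its underside, on the board, z up.
- frame: Steel picture frame with a mountain photo, loose (550 g), 175 mm wide, 125 mm tall, its strut 75 mm back. Origin: middle of the lower front edge; x the way the photo faces (away from the robot), y along its width, z up. It stands beyond either end of the row; beyond the other end is a fixed black router, 190 mm along the row, 120 mm deep, 34 mm tall (aerials on the robot's side 120 mm).
- bottle: Blue glass bottle with an aluminium screw top, loose (360 g), standing among the candles, 58 mm in diameter and 165 mm tall with a narrow neck; not to be moved. Origin at the centre of its underside, z up. (A fixed clear acrylic stand with a remote and a stapler, 136 mm tall, is out of the way, about 0.6 m to the robot's left.)
Things that resemble listed ones, but are neither listed nor needed, are in the scene too. Leave any brown or yellow look-alike of the candle_100 alone.

How it is judged:
By the outcome, as a careful person would: the job done as asked, in the order asked, and still so for the second after the job is handed in, with the robot touching nothing.
It also fails if it takes over 120 s, if anything falls off the work surface, if the arm or the gripper's body presses on something with over 40 N, if the wrist force passes 120 N, or if a joint passes its speed limit or range.

## Working session

There is one attempt and no reset: what is moved stays moved. The work goes in short steps, Python scripts to look and compute and a shell command to move; the robot and the scene stay as the last step left them, time stands still between calls to the robot, and variables do not carry over. Pictures are saved under pics/ and viewed, at most 14 in all, crops included, and the job is handed in when it is done.

```bash
mkdir -p pics; ls; cat > h.py <<'E'
import numpy as np,cv2
from rig import monitor,imaging,ctrl,nets
def snap(c,f=None):
    d=imaging.read_camera(c)
    if f: cv2.imwrite('pics/'+f,d['color'][:,:,::-1])
    return d
def ray(d,uv):
    T=np.array(d['camera_from_world']);R,t=T[:3,:3],T[:3,3]
    v=R.T@np.array([(uv[0]-d['cx'])/d['fx'],(uv[1]-d['cy'])/d['fy'],1.]);return -R.T@t,v/np.linalg.norm(v)
def atz(d,uv,z=0.):
    o,v=ray(d,uv);return o+v*(z-o[2])/v[2]
def tri(rs):
    A=0;b=0
    for o,v in rs:
        P=np.eye(3)-np.outer(v,v);A=A+P;b=b+P@o
    return np.linalg.solve(A,b)
def proj(d,p):
    q=np.array(d['camera_from_world'])@np.append(p,1);return [d['fx']*q[0]/q[2]+d['cx'],d['fy']*q[1]/q[2]+d['cy']]
E
python3 - <<'E'
from h import *
s=monitor.sense();print(s['time_s'],s['position'],s['orientation'],s['opening'])
for c in('scene','top'):
    d=snap(c,c+'0.png')
    print(c,ray(d,(256,192)))
    for n in('candle_120','candle_100','candle_80','candle_60','plate_a','frame','bottle'):
        for r in nets.place_of(c,n)[:6]: print(n,np.round(r['xy'],1),round(r['conf'],2),np.round(atz(d,r['xy'])[:2],3))
E
```

```text
pics
0.0 [ 0.17618241 -0.62475596  0.19480482] [[ 9.62443826e-01  2.71479942e-01 -7.22797915e-04]
 [ 2.71480904e-01 -9.62440469e-01  2.54211701e-03]
 [-5.51618560e-06 -2.64287066e-03 -9.99996508e-01]] 0.0851705376889725
scene (array([1.0811936 , 0.17535813, 0.71823459]), array([-0.59218927, -0.18929722, -0.78324864]))
candle_120 [118.5 224.1] 0.91 [ 0.722 -0.298]
candle_120 [246.6 232.7] 0.87 [0.664 0.014]
candle_120 [340.1 241.1] 0.85 [0.63  0.234]
candle_120 [157.5 200.8] 0.84 [ 0.631 -0.237]
candle_120 [294.8 241.9] 0.56 [0.659 0.131]
candle_100 [118.5 224.1] 0.91 [ 0.722 -0.298]
candle_100 [246.6 232.7] 0.87 [0.664 0.014]
candle_100 [340.1 241.1] 0.85 [0.63  0.234]
candle_100 [157.5 200.8] 0.84 [ 0.631 -0.237]
candle_100 [294.8 241.9] 0.56 [0.659 0.131]
candle_80 [118.5 224.1] 0.91 [ 0.722 -0.298]
candle_80 [246.6 232.7] 0.87 [0.664 0.014]
candle_80 [340.1 241.1] 0.85 [0.63  0.234]
candle_80 [157.5 200.8] 0.84 [ 0.631 -0.237]
candle_80 [294.8 241.9] 0.56 [0.659 0.131]
candle_60 [118.5 224.1] 0.91 [ 0.722 -0.298]
candle_60 [246.6 232.7] 0.87 [0.664 0.014]
candle_60 [340.1 241.1] 0
[... 888 characters left out ...]
18 -0.291]
candle_80 [365.1 169.1] 0.92 [ 0.631 -0.323]
candle_80 [170.8 173.2] 0.72 [0.629 0.237]
candle_80 [335.2 165.1] 0.7 [ 0.644 -0.237]
candle_80 [248.8 157.4] 0.62 [0.672 0.013]
candle_80 [352.1 140.3] 0.56 [ 0.718 -0.291]
candle_60 [365.1 169.1] 0.92 [ 0.631 -0.323]
candle_60 [170.8 173.2] 0.72 [0.629 0.237]
candle_60 [335.2 165.1] 0.7 [ 0.644 -0.237]
candle_60 [248.8 157.4] 0.62 [0.672 0.013]
candle_60 [352.1 140.3] 0.56 [ 0.718 -0.291]
plate_a [259.  238.1] 0.9 [ 0.439 -0.011]
plate_a [218.4 241.2] 0.77 [0.433 0.102]
plate_a [285.7 238. ] 0.61 [ 0.438 -0.086]
plate_a [322.7 234.4] 0.56 [ 0.446 -0.189]
frame [160.3 247.6] 0.72 [0.419 0.261]
bottle [291.5 166.5] 0.94 [ 0.642 -0.11 ]
```

View pics/scene0.png

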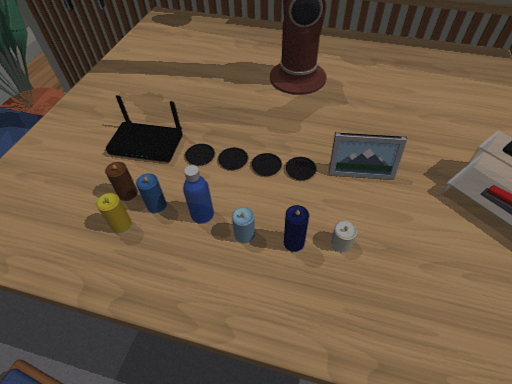

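View pics/top0.png

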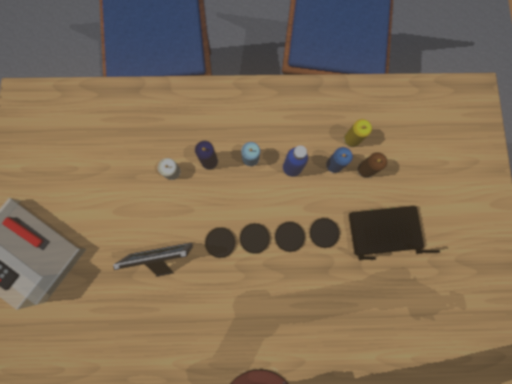

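The scene picture shows the plates at (200,154), (233,158), (266,164) and (301,168), with the router at the left end and the frame at the right. The candles are mid-blue (151,193), sky (244,225), navy (296,228) and ivory (344,237). The bottle is at (199,195). Brown (122,182) and yellow (115,213) are the look-alikes. I'll move above the row and look with the wrist camera.

```bash
python3 -m pendant '[{"x":180,"y":210,"z":100,"wz":37,"grip":1},{"x":374,"y":425,"z":110,"wz":74,"grip":1},{"x":374,"y":425,"z":110,"wz":74},{"x":374,"y":425,"z":110,"wz":74},{"x":374,"y":425,"z":110,"wz":74},{"x":374,"y":425,"z":110,"wz":74},{"x":374,"y":425,"z":110,"wz":74},{"x":374,"y":425,"z":110,"wz":74},{"x":374,"y":425,"z":110,"wz":74},{"x":374,"y":425,"z":110,"wz":74}]' 30
python3 - <<'E'
from h import *
s=monitor.sense();print(s['time_s'],s['position'],s['orientation'])
d=snap('wrist','w1.png');print(np.linalg.inv(d['camera_from_world']),d['fx'])
E
```

```text
0.8 [ 0.17642121 -0.62558991  0.19604996] [[ 9.62468538e-01  2.71393272e-01  6.74990825e-05]
 [ 2.71393274e-01 -9.62468539e-01 -3.83836947e-05]
 [ 5.45486669e-05  5.52618956e-05 -9.99999997e-01]]
[[ 2.70429325e-01 -9.12237564e-01 -3.07718388e-01  2.55913894e-01]
 [-9.62739543e-01 -2.56490186e-01 -8.57050595e-02 -6.03115309e-01]
 [-7.43371901e-04  3.19429822e-01 -9.47609643e-01  3.73615611e-01]
 [ 0.00000000e+00  0.00000000e+00  0.00000000e+00  1.00000000e+00]] 268.6444143973064$[0]: bad value
```

View pics/w1.png

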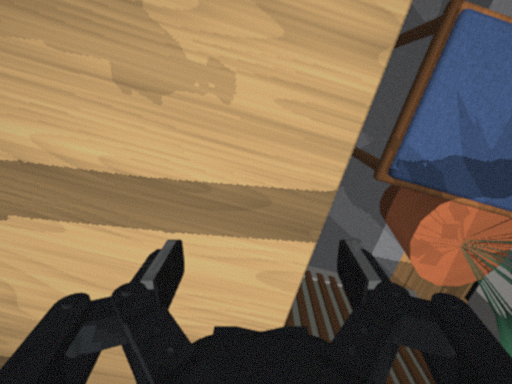

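```bash
python3 -m pendant '[{"x":180,"y":210,"z":100,"wx":0,"wy":0,"wz":37,"grip":1},{"x":374,"y":425,"z":110,"wx":0,"wy":0,"wz":74,"grip":1}]' 30 | head -c 600; python3 -m pendant '[{"x":10,"y":10,"z":10,"wx":0,"wy":0,"wz":1,"grip":0.9}]' 30 | head -c 600; python3 -m pendant --help | head -30
```

```text
time_s: 1.1
position: [0.256, -0.5348, 0.2289]
orientation: [[0.794, 0.608, 0.001], [0.608, -0.794, -0.002], [-0.0, 0.002, -1.0]]
contact_force: [2.0, -0.3, 0.4]
opening: 0.0858
finger_force: 0.0
time_s: 1.23
position: [0.2703, -0.5207, 0.2391]
orientation: [[0.78, 0.626, 0.003], [0.626, -0.78, 0.002], [0.004, 0.001, -1.0]]
contact_force: [-0.5, 0.2, 0.2]
opening: 0.0815
finger_force: 0.0invalid input: not JSON, or not a number
```

```bash
python3 -m pendant '[{"x":280,"y":290,"z":60,"wx":0,"wy":0,"wz":51,"grip":1},{"x":280,"y":290,"z":60,"wx":0,"wy":0,"wz":51,"grip":1},{"x":280,"y":290,"z":60,"wx":0,"wy":0,"wz":51,"grip":1},{"x":280,"y":290,"z":60,"wx":0,"wy":0,"wz":51,"grip":1},{"x":280,"y":290,"z":60,"wx":0,"wy":0,"wz":51,"grip":1},{"x":280,"y":290,"z":60,"wx":0,"wy":0,"wz":51,"grip":1},{"x":280,"y":290,"z":60,"wx":0,"wy":0,"wz":51,"grip":1}]' 30
python3 - <<'E'
from h import *
d=snap('wrist','w2.png')
for n,z in (('candle_100',0),('plate_a',0),('bottle',0)):
    for r in nets.place_of('wrist',n)[:6]: print(n,np.round(r['xy'],1),round(r['conf'],2),np.round(atz(d,r['xy'])[:2],3))
E
```

```text
time_s: 2.1
position: [0.5478, -0.2316, 0.2987]
orientation: [[0.01, 1.0, 0.002], [1.0, -0.01, 0.001], [0.001, 0.002, -1.0]]
contact_force: [0.4, 0.2, 0.2]
opening: 0.0854
finger_force: 0.0
candle_100 [303.8 196.5] 0.82 [ 0.63  -0.329]
candle_100 [353.4 175.9] 0.82 [ 0.72  -0.289]
candle_100 [314.5 148.7] 0.81 [ 0.645 -0.238]
plate_a [193.8  62.1] 0.84 [ 0.443 -0.095]
plate_a [203.6 122.6] 0.69 [ 0.451 -0.19 ]
bottle [315.3  70. ] 0.6 [ 0.64  -0.108]
bottle [314.5 143.8] 0.25 [ 0.645 -0.229]
```

View pics/w2.png

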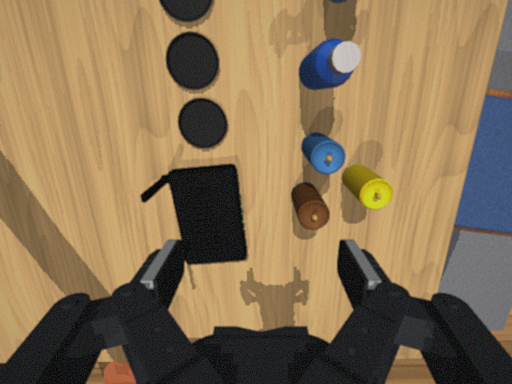

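The wrist view shows the two router-end plates at (203,122) and (193,62), the bottle at (330,65), mid-blue at (323,152), and the brown and yellow candles. I'll take one more wrist view further along, then measure everything.

```bash
python3 -m pendant '[{"x":0,"y":60,"z":0,"wx":0,"wy":0,"wz":0.6,"grip":1},{"x":0,"y":120,"z":0,"wx":0,"wy":0,"wz":0.6,"grip":1},{"x":0,"y":180,"z":0,"wx":0,"wy":0,"wz":0.6,"grip":1},{"x":0,"y":220,"z":0,"wx":0,"wy":0,"wz":0.6,"grip":1},{"x":0,"y":220,"z":0,"wx":0,"wy":0,"wz":0.6,"grip":1},{"x":0,"y":220,"z":0,"wx":0,"wy":0,"wz":0.6,"grip":1}]' 30
cat >> h.py <<'E'
def blobs(d,kind,lo,hi):
    hsv=cv2.cvtColor(d['color'],cv2.COLOR_RGB2HSV).astype(int);H,S,V=hsv[...,0],hsv[...,1],hsv[...,2]
    if kind=='plate': m=V<60
    elif kind=='flame': m=(H>8)&(H<24)&(S>165)&(V>110)
    n,l,st,c=cv2.connectedComponentsWithStats(m.astype(np.uint8),connectivity=8)
    return [(c[i].round(1),int(st[i,4]),st[i,2:4].tolist()) for i in range(1,n) if lo<=st[i,4]<=hi]
E
python3 - <<'E'
from h import *
s=monitor.sense();print(s['time_s'],s['position'])
w=snap('wrist','w3.png');t=snap('top');sc=snap('scene')
for nm,d in(('w',w),('t',t),('s',sc)):
    for b in blobs(d,'plate',150,4000): print(nm,'plate',b,atz(d,b[0],.006).round(4)[:2])
    for b in blobs(d,'flame',3,60): print(nm,'flame',b,atz(d,b[0],.1).round(3)[:2])
for n in ('candle_100','plate_a','bottle'):
    for r in nets.place_of('wrist',n)[:6]: print(n,np.round(r['xy'],1),round(r['conf'],2),np.round(atz(w,r['xy'])[:2],3))
E
```

```text
time_s: 3.05
position: [0.5452, -0.0181, 0.2978]
orientation: [[0.007, 1.0, -0.001], [1.0, -0.007, -0.002], [-0.002, -0.001, -1.0]]
contact_force: [0.1, 0.4, 0.0]
opening: 0.0855
finger_force: 0.0
3.05 [ 0.54519474 -0.01810014  0.29776189]
w plate (array([156. ,   9.2]), 243, [54, 22]) [0.39   0.1899]
w plate (array([332.9,  53.1]), 768, [43, 43]) [0.6611 0.1279]
w plate (array([187.7,  73.8]), 2200, [51, 55]) [0.4292 0.0997]
w plate (array([198.5, 133.6]), 1764, [48, 48]) [0.4388 0.0042]
w plate (array([  5.4, 151.1]), 186, [11, 56]) [ 0.0955 -0.0234]
w plate (array([204.2, 187.1]), 1437, [45, 41]) [ 0.4412 -0.0934]
w plate (array([212.2, 233.9]), 1186, [42, 37]) [ 0.4496 -0.1903]
w plate (array([301.3, 296.7]), 581, [27, 45]) [ 0.6304 -0.3426]
w flame (array([360.2,  35.2]), 6, [4, 3]) [0.67  0.135]
w flame (array([345.8, 135.2]), 6, [3, 3]) [0.664 0.012]
w flame (array([321.1, 284.2]), 8, [3, 4]) [ 0.646 -0.236]
w flame (array([303.7, 322.6]), 9, [5, 4]) [ 0.62  -0.318]
w flame (array([313. , 325.8]), 41, [10, 12]) [ 0.637 -0.325]
t plate (array([393.2, 229. ]), 2167, [62, 46]) [ 
[... 2256 characters left out ...]
0.6319 0.1263]
s flame (array([117.2, 196.8]), 5, [2, 4]) [ 0.707 -0.272]
s flame (array([103.5, 201.5]), 4, [2, 2]) [ 0.727 -0.295]
s flame (array([108.8, 203. ]), 5, [3, 3]) [ 0.727 -0.282]
s flame (array([100.5, 209. ]), 4, [4, 3]) [ 0.747 -0.291]
s flame (array([242.3, 213.7]), 3, [2, 2]) [0.679 0.014]
candle_100 [329.6 126.6] 0.88 [0.666 0.014]
candle_100 [347.  274.5] 0.78 [ 0.725 -0.291]
candle_100 [302.3 288.8] 0.75 [ 0.633 -0.327]
candle_100 [331.1  54.4] 0.66 [0.66  0.127]
candle_100 [309.8 250.1] 0.58 [ 0.644 -0.232]
plate_a [198.5 133.7] 0.87 [0.437 0.003]
plate_a [188.   75.5] 0.83 [0.428 0.098]
plate_a [204.3 187.7] 0.8 [ 0.44  -0.097]
plate_a [215.8 232.1] 0.68 [ 0.456 -0.19 ]
```

View pics/w3.png

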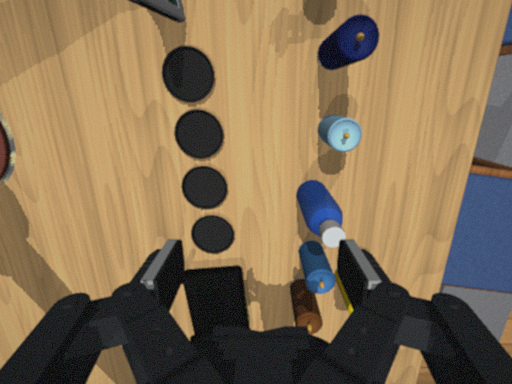

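The wrist view shows the plates at (188,74), (198,134), (204,187) and (212,234), navy at (355,42) and sky at (343,133). Plate positions agree between views. Ivory goes first, to the router-end plate, so I'll approach it and measure from near.

```bash
python3 -m pendant '[{"x":25,"y":50,"z":0,"wx":0,"wy":0,"wz":0,"grip":1},{"x":50,"y":100,"z":0,"wx":0,"wy":0,"wz":0,"grip":1},{"x":80,"y":150,"z":-50,"wx":0,"wy":0,"wz":0,"grip":1},{"x":80,"y":168,"z":-70,"wx":0,"wy":0,"wz":0,"grip":1},{"x":80,"y":168,"z":-70,"wx":0,"wy":0,"wz":0,"grip":1},{"x":80,"y":168,"z":-70,"wx":0,"wy":0,"wz":0,"grip":1}]' 30
python3 - <<'E'
from h import *
s=monitor.sense();print(s['time_s'],s['position'])
w=snap('wrist','w4.png')
for b in blobs(w,'flame',2,60): print('flame',b,atz(w,b[0],.07).round(3)[:2])
for r in nets.place_of('wrist','candle_60')[:4]: print(np.round(r['xy'],1),round(r['conf'],2),np.round(atz(w,r['xy'])[:2],4))
print('tcp',proj(w,s['position']))
E
```

```text
time_s: 4.1
position: [0.6262, 0.1517, 0.2289]
orientation: [[0.005, 1.0, 0.001], [1.0, -0.005, -0.001], [-0.001, 0.001, -1.0]]
contact_force: [1.0, -0.6, 0.5]
opening: 0.0853
finger_force: 0.0
4.1 [0.62621885 0.15166407 0.22887317]
flame (array([265.4,  93.9]), 10, [4, 3]) [0.633 0.237]
flame (array([291.4, 194.8]), 14, [6, 5]) [0.668 0.11 ]
flame (array([460.5, 231. ]), 2, [2, 1]) [0.907 0.054]
flame (array([466. , 233.5]), 2, [1, 2]) [0.915 0.05 ]
flame (array([290.7, 264.7]), 10, [3, 5]) [0.67  0.001]
[285.  234.3] 0.98 [0.668  0.0124]
[283.  165.8] 0.95 [0.6621 0.1319]
tcp [np.float64(259.9526900862062), np.float64(216.86978455849066)]
```

View pics/w4.png

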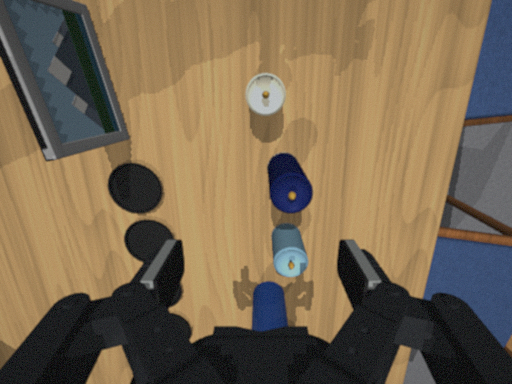

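```bash
python3 -m pendant '[{"x":7,"y":45,"z":0,"wx":0,"wy":0,"wz":0.3,"grip":1},{"x":7,"y":85,"z":0,"wx":0,"wy":0,"wz":0.3,"grip":1},{"x":7,"y":85,"z":-50,"wx":0,"wy":0,"wz":0.3,"grip":1},{"x":7,"y":85,"z":-100,"wx":0,"wy":0,"wz":0.3,"grip":1},{"x":7,"y":85,"z":-110,"wx":0,"wy":0,"wz":0.3,"grip":1},{"x":7,"y":85,"z":-110,"wx":0,"wy":0,"wz":0.3,"grip":1}]' 30
python3 - <<'E'
from h import *
s=monitor.sense();print(s['position'])
w=snap('wrist','w5.png')
for b in blobs(w,'flame',2,90): print('flame',b,atz(w,b[0],.07).round(4)[:2])
E
```

```text
time_s: 4.95
position: [0.6336, 0.2376, 0.1195]
orientation: [[-0.001, 1.0, 0.002], [1.0, 0.001, 0.001], [0.001, 0.002, -1.0]]
contact_force: [-0.9, 0.4, 1.4]
opening: 0.0853
finger_force: 0.0
[0.63355126 0.23764853 0.11949765]
flame (array([259.4, 192. ]), 19, [6, 7]) [0.6331 0.2391]
flame (array([483.5, 286.5]), 2, [2, 2]) [0.8617 0.1365]
flame (array([491.5, 289. ]), 2, [2, 1]) [0.8707 0.1334]
flame (array([499.5, 290.5]), 2, [2, 2]) [0.8795 0.1315]
```

View pics/w5.png

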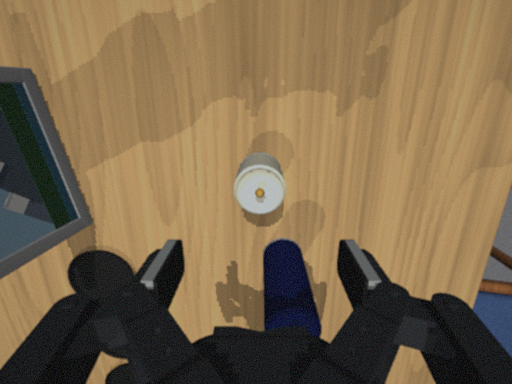

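The ivory candle is centred below the gripper, with its flame at (259,192). I'll descend and grip.

```bash
python3 -m pendant '[{"x":-1,"y":1,"z":-40,"wx":0,"wy":0,"wz":0,"grip":1},{"x":-1,"y":1,"z":-80,"wx":0,"wy":0,"wz":0,"grip":1},{"x":-1,"y":1,"z":-97,"wx":0,"wy":0,"wz":0,"grip":1},{"x":-1,"y":1,"z":-97,"wx":0,"wy":0,"wz":0,"grip":0},{"x":-1,"y":1,"z":-97,"wx":0,"wy":0,"wz":0,"grip":-0.2},{"x":-1,"y":1,"z":-97,"wx":0,"wy":0,"wz":0,"grip":-1},{"x":-1,"y":1,"z":-97,"wx":0,"wy":0,"wz":0,"grip":-1},{"x":-1,"y":1,"z":-97,"wx":0,"wy":0,"wz":0,"grip":-1}]' 30
```

```text
time_s: 6.0
position: [0.6208, 0.2433, 0.0287]
orientation: [[-0.006, 1.0, -0.018], [1.0, 0.006, -0.001], [-0.0, -0.018, -1.0]]
contact_force: [-23.0, -3.3, 39.7]
opening: 0.0001
finger_force: 19.6
```

```bash
python3 - <<'E'
from h import *
s=monitor.sense();print(s['position'],s['contact_force'],s['opening'])
a=snap('wrist')['color'];b=snap('scene')['color'][130:322,200:456]
cv2.imwrite('pics/c6.png',np.hstack([a[:,:,::-1][::1,::1][:, :400],cv2.resize(b,(400,384),interpolation=cv2.INTER_CUBIC)[:,:,::-1]]))
E
```

```text
[0.62080256 0.2433052  0.02866527] [-23.02332959  -3.29239985  39.67873616] 0.0001179133577172045
```

View pics/c6.png

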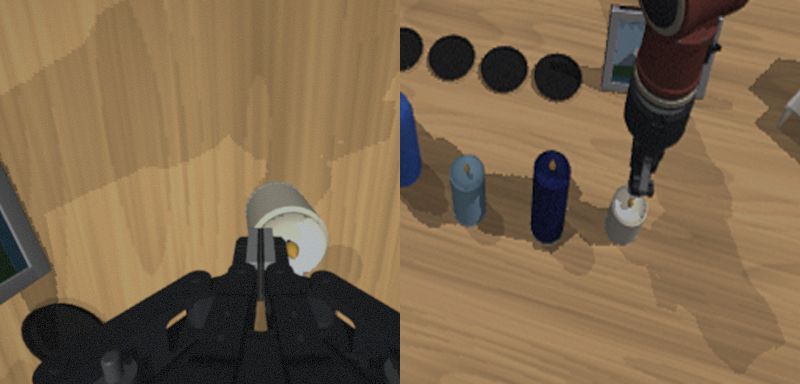

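The fingers shut without the candle. It is still upright but was nudged. I'll lift straight up and work out why.

```bash
python3 - <<'E'
from h import *
s=monitor.sense();w=snap('wrist');sc=snap('scene');t=snap('top')
p=np.array(s['position']);R=np.array(s['orientation'])
for k in (0,.019,.04): print('tcp back',k,np.round(proj(w,p-R[:,2]*k),1),np.round(proj(sc,p-R[:,2]*k),1))
for c,d in(('wrist',w),('scene',sc),('top',t)):
    for r in nets.place_of(c,'candle_60')[:6]:
        q=atz(d,r['xy']); 
        if q[1]>.18: print(c,np.round(r['xy'],1),round(r['conf'],2),q.round(4)[:2])
b=[x for x in blobs(w,'flame',5,150)];print(b)
E
python3 -m pendant '[{"x":0,"y":0,"z":30,"wx":0,"wy":0,"wz":0,"grip":-1},{"x":0,"y":0,"z":80,"wx":0,"wy":0,"wz":0,"grip":-1},{"x":0,"y":0,"z":100,"wx":0,"wy":0,"wz":0,"grip":-1},{"x":0,"y":0,"z":100,"wx":0,"wy":0,"wz":0,"grip":-1}]' 30
python3 - <<'E'
from h import *
s=monitor.sense();a=snap('wrist');d=snap('scene');b=d['color'][130:322,200:456];p=s['position']
print(proj(a,p),proj(d,p))
for b2 in blobs(a,'flame',5,150): print(b2,atz(a,b2[0],.07))
cv2.imwrite('pics/c7.png',np.hstack([a['color'][:,:400,::-1],cv2.resize(b,(400,384),interpolation=cv2.INTER_CUBIC)[:,:,::-1]]))
E
```

```text
tcp back 0 [260.  216.9] [346.8 232.9]
tcp back 0.019 [260.  229.1] [348.3 228.6]
tcp back 0.04 [259.9 245.9] [350.  223.5]
wrist [272.2 210.3] 0.79 [0.6327 0.2362]
scene [338.4 241.8] 0.72 [0.6326 0.2306]
[(array([292.1, 248. ]), 64, [9, 14])]
time_s: 6.9
position: [0.6331, 0.2403, 0.1246]
orientation: [[-0.002, 1.0, 0.006], [1.0, 0.002, 0.003], [0.003, 0.006, -1.0]]
contact_force: [0.0, 0.4, -0.1]
opening: 0.0006
finger_force: 0.0
[np.float64(259.93206150926824), np.float64(216.85523377263013)] [np.float64(352.75729469759045), np.float64(212.42599622987566)]
(array([259.4, 193.2]), 21, [6, 6]) [0.63291755 0.23893004 0.07      ]
```

View pics/c7.png

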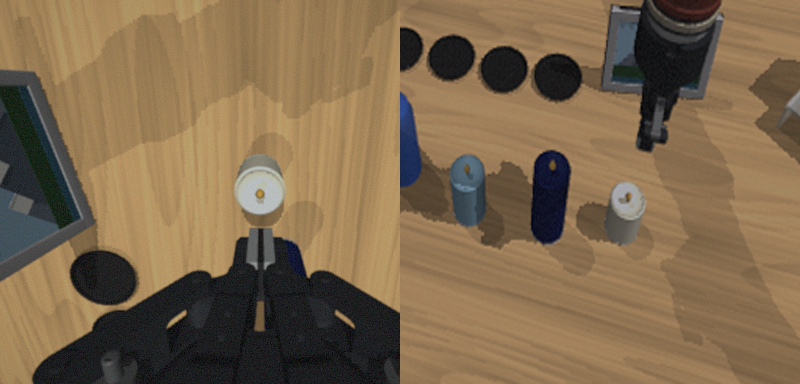

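The ivory candle was not displaced: its flame still measures (0.633, 0.239). The fingertips seem to lie about 30 mm behind the reported TCP, so they closed above the candle top. I'll check that with a zoom on the shut tips.

```bash
python3 - <<'E'
from h import *
s=monitor.sense();a=snap('wrist');d=snap('scene');p=np.array(s['position'])
x=d['color'][175:223,330:380];y=a['color'][215:263,235:285]
im=np.hstack([cv2.resize(x,(400,384),interpolation=cv2.INTER_NEAREST),cv2.resize(y,(400,384),interpolation=cv2.INTER_NEAREST)])
for k in range(0,50,10):
  for dy in(-.011,0,.011):
    q=p+[0,dy,k/1000];print(k,dy,np.round((np.array(proj(d,q))-[330,175])*8).astype(int),np.round((np.array(proj(a,q))-[235,215])*8).astype(int))
cv2.imwrite('pics/c8.png',im[:,:,::-1])
E
```

```text
0 -0.011 [132 291] [200 124]
0 0 [175 300] [200  15]
0 0.011 [217 309] [200 -98]
10 -0.011 [139 269] [200 177]
10 0 [182 278] [200  64]
10 0.011 [225 287] [200 -54]
20 -0.011 [146 246] [199 237]
20 0 [190 255] [199 119]
20 0.011 [233 264] [200  -5]
30 -0.011 [153 223] [199 303]
30 0 [197 232] [199 179]
30 0.011 [242 241] [199  50]
40 -0.011 [161 199] [199 377]
40 0 [205 208] [199 247]
40 0.011 [250 217] [199 112]
```

View pics/c8.png

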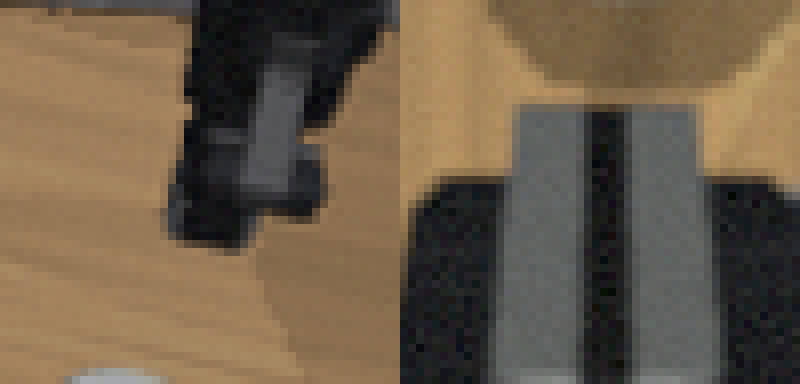

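The tips do sit about 33 mm behind the reported TCP; both views and the contact height agree on that. I'll open, go down that much further and grip.

```bash
python3 -m pendant '[{"x":0,"y":-1,"z":0,"wx":0,"wy":0,"wz":0,"grip":1},{"x":0,"y":-1,"z":0,"wx":0,"wy":0,"wz":0,"grip":1},{"x":0,"y":-1,"z":0,"wx":0,"wy":0,"wz":0,"grip":1},{"x":0,"y":-1,"z":-40,"wx":0,"wy":0,"wz":0,"grip":1},{"x":0,"y":-1,"z":-80,"wx":0,"wy":0,"wz":0,"grip":1},{"x":0,"y":-1,"z":-110,"wx":0,"wy":0,"wz":0,"grip":1},{"x":0,"y":-1,"z":-125,"wx":0,"wy":0,"wz":0,"grip":1},{"x":0,"y":-1,"z":-134,"wx":0,"wy":0,"wz":0,"grip":1},{"x":0,"y":-1,"z":-134,"wx":0,"wy":0,"wz":0,"grip":1}]' 30
python3 -m pendant '[{"x":0,"y":0,"z":0,"wx":0,"wy":0,"wz":0,"grip":0.2},{"x":0,"y":0,"z":0,"wx":0,"wy":0,"wz":0,"grip":0},{"x":0,"y":0,"z":0,"wx":0,"wy":0,"wz":0,"grip":-0.3},{"x":0,"y":0,"z":0,"wx":0,"wy":0,"wz":0,"grip":-0.3},{"x":0,"y":0,"z":0,"wx":0,"wy":0,"wz":0,"grip":-0.3}]' 30
```

```text
time_s: 8.22
position: [0.6316, 0.2384, -0.0127]
orientation: [[-0.002, 1.0, 0.0], [1.0, 0.002, 0.0], [0.0, 0.0, -1.0]]
contact_force: [0.7, 0.6, 1.2]
opening: 0.0854
finger_force: 0.0
time_s: 8.85
position: [0.6323, 0.2386, -0.0117]
orientation: [[-0.002, 1.0, 0.002], [1.0, 0.002, 0.001], [0.001, 0.002, -1.0]]
contact_force: [-0.2, -0.5, 5.1]
opening: 0.0495
finger_force: 31.7
```

```bash
python3 -m pendant '[{"x":0,"y":0,"z":30,"wx":0,"wy":0,"wz":0,"grip":-0.3},{"x":0,"y":0,"z":70,"wx":0,"wy":0,"wz":0,"grip":-0.3},{"x":-45,"y":0,"z":100,"wx":0,"wy":0,"wz":0,"grip":-0.3},{"x":-95,"y":0,"z":100,"wx":0,"wy":0,"wz":0,"grip":-0.3},{"x":-95,"y":-50,"z":100,"wx":0,"wy":0,"wz":0,"grip":-0.3},{"x":-95,"y":-110,"z":100,"wx":0,"wy":0,"wz":0,"grip":-0.3},{"x":-95,"y":-170,"z":100,"wx":0,"wy":0,"wz":0,"grip":-0.3},{"x":-95,"y":-230,"z":100,"wx":0,"wy":0,"wz":0,"grip":-0.3},{"x":-95,"y":-290,"z":100,"wx":0,"wy":0,"wz":0,"grip":-0.3},{"x":-95,"y":-350,"z":100,"wx":0,"wy":0,"wz":0,"grip":-0.3}]' 30
```

```text
time_s: 10.1
position: [0.5356, -0.1137, 0.0865]
orientation: [[-0.002, 1.0, -0.001], [1.0, 0.002, 0.0], [0.0, -0.001, -1.0]]
contact_force: [0.3, -0.0, -1.4]
opening: 0.0497
finger_force: 31.9
```

```bash
python3 -m pendant '[{"x":-30,"y":-50,"z":0,"wx":0,"wy":0,"wz":0,"grip":-0.3},{"x":-70,"y":-78,"z":0,"wx":0,"wy":0,"wz":0,"grip":-0.3},{"x":-87,"y":-78,"z":0,"wx":0,"wy":0,"wz":0,"grip":-0.3},{"x":-87,"y":-78,"z":-30,"wx":0,"wy":0,"wz":0,"grip":-0.3},{"x":-87,"y":-78,"z":-60,"wx":0,"wy":0,"wz":0,"grip":-0.3},{"x":-87,"y":-78,"z":-80,"wx":0,"wy":0,"wz":0,"grip":-0.3},{"x":-87,"y":-78,"z":-80,"wx":0,"wy":0,"wz":0,"grip":-0.3},{"x":-87,"y":-78,"z":-80,"wx":0,"wy":0,"wz":0,"grip":-0.3}]' 30
python3 - <<'E'
from h import *
s=monitor.sense();p=np.array(s['position']);w=snap('wrist');sc=snap('scene');t=snap('top')
for b in blobs(w,'plate',600,4000): print('w plate',b,atz(w,b[0],.006).round(4)[:2])
for d,n,kk in((w,'w',1),(sc,'s',1),(t,'t',1)):
    for b in blobs(d,'flame',3,150): print(n,b,proj(d,p+[0,0,.1]))
x=w['color'][80:320,130:380];y=sc['color'][110:200,150:250]
cv2.imwrite('pics/c9.png',np.hstack([cv2.resize(x,(400,384)),cv2.resize(y,(400,384))])[:,:,::-1])
E
```

```text
time_s: 11.1
position: [0.4497, -0.1898, 0.0074]
orientation: [[-0.002, 1.0, 0.0], [1.0, 0.002, -0.0], [-0.0, 0.0, -1.0]]
contact_force: [0.2, -0.6, -1.2]
opening: 0.0493
finger_force: 31.9
w (array([259.7, 289.6]), 119, [15, 23]) [np.float64(259.7837033477863), np.float64(330.9303714727779)]
w (array([262.8, 299.1]), 17, [6, 9]) [np.float64(259.7837033477863), np.float64(330.9303714727779)]
s (array([117., 197.]), 5, [3, 3]) [np.float64(194.20231111507917), np.float64(126.60697948325979)]
s (array([103.5, 201.5]), 4, [2, 2]) [np.float64(194.20231111507917), np.float64(126.60697948325979)]
s (array([108.7, 202.7]), 3, [2, 2]) [np.float64(194.20231111507917), np.float64(126.60697948325979)]
s (array([100.3, 208.7]), 6, [4, 3]) [np.float64(194.20231111507917), np.float64(126.60697948325979)]
```

View pics/c9.png

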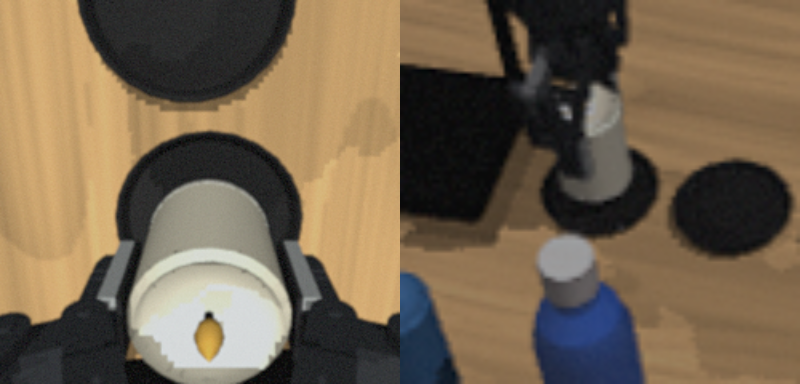

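```bash
python3 - <<'E'
from h import *
s=monitor.sense();w=snap('wrist')
print(s['position'],[atz(w,(259.7,290),z).round(4) for z in(.082,.086,.09)])
# plate visible outline: far edge row 130/1.6+80, near edge of next plate
print('far edge y',[atz(w,(260,80+130/1.6),z).round(4) for z in(.008,)],'next near edge',atz(w,(250,80+102/1.6),.004).round(4), 'L/R',atz(w,(130+117/1.6,80+205/1.6),.008).round(4),atz(w,(130+302/1.6,80+205/1.6),.008).round(4))
E
```

```text
[ 0.45000483 -0.19002771  0.00785904] [array([ 0.4498, -0.1929,  0.082 ]), array([ 0.4498, -0.1896,  0.086 ]), array([ 0.4498, -0.1863,  0.09  ])]
far edge y [array([ 0.45  , -0.1488,  0.008 ])] next near edge [ 0.4432 -0.1377  0.004 ] L/R [ 0.4094 -0.1831  0.008 ] [ 0.4921 -0.1831  0.008 ]
```

```bash
python3 -m pendant '[{"x":0,"y":-1,"z":-6,"wx":0,"wy":0,"wz":0,"grip":-0.3},{"x":0,"y":-1,"z":-11,"wx":0,"wy":0,"wz":0,"grip":-0.3},{"x":0,"y":-1,"z":-14,"wx":0,"wy":0,"wz":0,"grip":-0.3},{"x":0,"y":-1,"z":-15,"wx":0,"wy":0,"wz":0,"grip":-0.3},{"x":0,"y":-1,"z":-15,"wx":0,"wy":0,"wz":0,"grip":-0.3}]' 30
```

```text
time_s: 11.92
position: [0.4494, -0.1907, -0.0081]
orientation: [[-0.002, 1.0, -0.0], [1.0, 0.002, 0.0], [0.0, -0.0, -1.0]]
contact_force: [0.6, -0.5, -1.2]
opening: 0.0493
finger_force: 31.9
```

```bash
python3 -m pendant '[{"x":0,"y":0,"z":-1,"wx":0,"wy":0,"wz":0,"grip":-0.3},{"x":0,"y":0,"z":-2,"wx":0,"wy":0,"wz":0,"grip":-0.3},{"x":0,"y":0,"z":-2,"wx":0,"wy":0,"wz":0,"grip":-0.3}]' 30
```

```text
time_s: 12.3
position: [0.4496, -0.1909, -0.0088]
orientation: [[-0.002, 1.0, 0.001], [1.0, 0.002, -0.001], [-0.001, 0.001, -1.0]]
contact_force: [-3.0, 0.2, 8.0]
opening: 0.0494
finger_force: 32.9
```

Contact at about 8 N, so the candle is seated. Now I'll release and rise.

```bash
python3 -m pendant '[{"x":0,"y":0,"z":0,"wx":0,"wy":0,"wz":0,"grip":0.3},{"x":0,"y":0,"z":0,"wx":0,"wy":0,"wz":0,"grip":0.7},{"x":0,"y":0,"z":0,"wx":0,"wy":0,"wz":0,"grip":0.9},{"x":0,"y":0,"z":30,"wx":0,"wy":0,"wz":0,"grip":1},{"x":0,"y":0,"z":90,"wx":0,"wy":0,"wz":0,"grip":1},{"x":30,"y":0,"z":150,"wx":0,"wy":0,"wz":0,"grip":1},{"x":90,"y":10,"z":150,"wx":0,"wy":0,"wz":0,"grip":1},{"x":100,"y":60,"z":150,"wx":0,"wy":0,"wz":0,"grip":1},{"x":150,"y":110,"z":150,"wx":0,"wy":0,"wz":0,"grip":1},{"x":200,"y":145,"z":150,"wx":0,"wy":0,"wz":0,"grip":1}]' 30
python3 -m pendant '[{"x":16,"y":59,"z":0,"wx":0,"wy":0,"wz":0,"grip":1},{"x":16,"y":59,"z":0,"wx":0,"wy":0,"wz":0,"grip":1},{"x":16,"y":59,"z":-20,"wx":0,"wy":0,"wz":0,"grip":1},{"x":16,"y":59,"z":-20,"wx":0,"wy":0,"wz":0,"grip":1}]' 30
python3 - <<'E'
from h import *
s=monitor.sense();w=snap('wrist');t=snap('top');sc=snap('scene')
print(s['position'])
for b in blobs(w,'flame',3,150): print(b,atz(w,b[0],.088).round(4))
for c,d in(('top',t),('scene',sc)):
  for r in nets.place_of(c,'candle_60'): print(c,round(r['conf'],2),atz(d,r['xy'],0).round(3)[:2])
E
```

```text
time_s: 13.55
position: [0.6446, -0.048, 0.14]
orientation: [[-0.003, 1.0, -0.001], [1.0, 0.003, -0.0], [-0.0, -0.001, -1.0]]
contact_force: [1.5, -1.0, 1.4]
opening: 0.0854
finger_force: 0.0
time_s: 14.05
position: [0.6582, 0.0082, 0.118]
orientation: [[-0.002, 1.0, -0.005], [1.0, 0.002, -0.001], [-0.001, -0.005, -1.0]]
contact_force: [-0.2, -0.1, 1.2]
opening: 0.0852
finger_force: 0.0
[0.65816108 0.00817012 0.11795585]
(array([263.2,  19.7]), 13, [6, 6]) [0.6601 0.1398 0.088 ]
(array([269.5,  19.3]), 6, [3, 4]) [0.6643 0.14   0.088 ]
(array([272.9, 197.8]), 33, [7, 8]) [0.6687 0.0115 0.088 ]
top 0.9 [0.668 0.128]
top 0.83 [ 0.642 -0.326]
top 0.61 [ 0.722 -0.296]
top 0.56 [ 0.648 -0.237]
top 0.38 [0.669 0.007]
scene 0.85 [0.672 0.006]
scene 0.83 [ 0.645 -0.305]
scene 0.81 [ 0.633 -0.244]
scene 0.77 [ 0.455 -0.196]
scene 0.74 [ 0.713 -0.307]
scene 0.72 [0.662 0.126]
```

```bash
python3 -m pendant '[{"x":10,"y":4,"z":0,"wx":0,"wy":0,"wz":0,"grip":1},{"x":10,"y":4,"z":0,"wx":0,"wy":0,"wz":0,"grip":1},{"x":10,"y":4,"z":-40,"wx":0,"wy":0,"wz":0,"grip":1},{"x":10,"y":4,"z":-80,"wx":0,"wy":0,"wz":0,"grip":1},{"x":10,"y":4,"z":-110,"wx":0,"wy":0,"wz":0,"grip":1},{"x":10,"y":4,"z":-110,"wx":0,"wy":0,"wz":0,"grip":1},{"x":10,"y":4,"z":-110,"wx":0,"wy":0,"wz":0,"grip":0.2},{"x":10,"y":4,"z":-110,"wx":0,"wy":0,"wz":0,"grip":0},{"x":10,"y":4,"z":-110,"wx":0,"wy":0,"wz":0,"grip":-0.3},{"x":10,"y":4,"z":-110,"wx":0,"wy":0,"wz":0,"grip":-0.3}]' 30
python3 -m pendant '[{"x":0,"y":0,"z":0,"wx":0,"wy":0,"wz":0,"grip":-0.3},{"x":0,"y":0,"z":0,"wx":0,"wy":0,"wz":0,"grip":-0.3}]' 30
```

```text
time_s: 15.55
position: [0.6711, 0.0136, 0.0121]
orientation: [[-0.002, 1.0, 0.003], [1.0, 0.002, 0.0], [0.0, 0.003, -1.0]]
contact_force: [-2.9, 0.3, 6.2]
opening: 0.0491
finger_force: 31.5
time_s: 15.8
position: [0.6711, 0.0136, 0.0121]
orientation: [[-0.002, 1.0, 0.003], [1.0, 0.002, 0.0], [0.0, 0.003, -1.0]]
contact_force: [-1.1, -0.2, 6.5]
opening: 0.0491
finger_force: 31.5
```

```bash
python3 -m pendant '[{"x":0,"y":0,"z":30,"wx":0,"wy":0,"wz":0,"grip":-0.3},{"x":0,"y":0,"z":80,"wx":0,"wy":0,"wz":0,"grip":-0.3},{"x":-50,"y":0,"z":90,"wx":0,"wy":0,"wz":0,"grip":-0.3},{"x":-110,"y":0,"z":90,"wx":0,"wy":0,"wz":0,"grip":-0.3},{"x":-150,"y":-30,"z":90,"wx":0,"wy":0,"wz":0,"grip":-0.3},{"x":-190,"y":-70,"z":90,"wx":0,"wy":0,"wz":0,"grip":-0.3},{"x":-227,"y":-107,"z":90,"wx":0,"wy":0,"wz":0,"grip":-0.3},{"x":-227,"y":-107,"z":60,"wx":0,"wy":0,"wz":0,"grip":-0.3},{"x":-227,"y":-107,"z":30,"wx":0,"wy":0,"wz":0,"grip":-0.3},{"x":-227,"y":-107,"z":20,"wx":0,"wy":0,"wz":0,"grip":-0.3}]' 30
python3 -m pendant '[{"x":0,"y":0,"z":0,"wx":0,"wy":0,"wz":0,"grip":-0.3},{"x":0,"y":0,"z":0,"wx":0,"wy":0,"wz":0,"grip":-0.3}]' 30
cat >> h.py <<'E'
def place(h,plate,zgrasp):
    s=monitor.sense();p=np.array(s['position']);w=snap('wrist');z=h+.007+p[2]-zgrasp
    print(p)
    for b in blobs(w,'flame',5,200): print(b,'flame at',atz(w,b[0],z).round(4))
    e=plate+np.array([0,.043]);u,v=proj(w,[e[0],e[1],.008])
    hsv=cv2.cvtColor(w['color'],cv2.COLOR_RGB2HSV)[...,2]
    col=hsv[:,int(round(u))];print('edge predicted row',round(v,1),'V:',col[int(v)-8:int(v)+9])
    dk=hsv<60
    for r in (int(v)+14,int(v)+20,int(v)+26):
        c=np.where(dk[r,150:370])[0]+150;print(r,c.min(),c.max(),atz(w,(c.min(),r),.008).round(4),atz(w,(c.max(),r),.008).round(4))
E
python3 -c "
from h import *
place(.08,np.array([.4437,-.094]),.0121)"
```

```text
time_s: 17.05
position: [0.4422, -0.0938, 0.0291]
orientation: [[-0.002, 1.0, -0.002], [1.0, 0.002, 0.0], [0.0, -0.002, -1.0]]
contact_force: [0.3, 1.2, -1.2]
opening: 0.0496
finger_force: 31.9
time_s: 17.3
position: [0.444, -0.0935, 0.0308]
orientation: [[-0.003, 1.0, 0.002], [1.0, 0.003, -0.0], [-0.0, 0.002, -1.0]]
contact_force: [-0.3, 0.4, -1.5]
opening: 0.0493
finger_force: 31.9
[ 0.44399804 -0.09354672  0.03084768]
(array([261.1, 289.7]), 144, [15, 24]) flame at [ 0.4444 -0.0957  0.1057]
edge predicted row 152.6 V: [146 177 182 183 183 183 183 188 185 168 119  58  25  23  29  28  27]
166 224 289 [ 0.4164 -0.0614  0.008 ] [ 0.4662 -0.0614  0.008 ]
172 217 295 [ 0.4108 -0.0662  0.008 ] [ 0.471  -0.0661  0.008 ]
178 213 300 [ 0.4074 -0.071   0.008 ] [ 0.4751 -0.071   0.008 ]
```

```bash
python3 -m pendant '[{"x":-2,"y":-1,"z":-6,"wx":0,"wy":0,"wz":0,"grip":-0.3},{"x":-2,"y":-1,"z":-10,"wx":0,"wy":0,"wz":0,"grip":-0.3},{"x":-2,"y":-1,"z":-14,"wx":0,"wy":0,"wz":0,"grip":-0.3},{"x":-2,"y":-1,"z":-15,"wx":0,"wy":0,"wz":0,"grip":-0.3},{"x":-2,"y":-1,"z":-15,"wx":0,"wy":0,"wz":0,"grip":-0.3}]' 30
python3 -m pendant '[{"x":0,"y":0,"z":-1,"wx":0,"wy":0,"wz":0,"grip":-0.3},{"x":0,"y":0,"z":-1,"wx":0,"wy":0,"wz":0,"grip":-0.3}]' 30
```

```text
time_s: 17.98
position: [0.4409, -0.0947, 0.0151]
orientation: [[-0.002, 1.0, -0.0], [1.0, 0.002, -0.0], [-0.0, -0.0, -1.0]]
contact_force: [-0.7, 0.1, 0.4]
opening: 0.0493
finger_force: 32.0
time_s: 18.23
position: [0.4409, -0.0948, 0.015]
orientation: [[-0.003, 1.0, 0.0], [1.0, 0.003, -0.001], [-0.001, 0.0, -1.0]]
contact_force: [-3.0, 0.7, 9.8]
opening: 0.0498
finger_force: 32.4
```

```bash
python3 -m pendant '[{"x":0,"y":0,"z":0,"wx":0,"wy":0,"wz":0,"grip":0.3},{"x":0,"y":0,"z":0,"wx":0,"wy":0,"wz":0,"grip":0.7},{"x":0,"y":0,"z":0,"wx":0,"wy":0,"wz":0,"grip":0.9},{"x":0,"y":0,"z":30,"wx":0,"wy":0,"wz":0,"grip":1},{"x":0,"y":0,"z":90,"wx":0,"wy":0,"wz":0,"grip":1},{"x":0,"y":0,"z":150,"wx":0,"wy":0,"wz":0,"grip":1},{"x":40,"y":-40,"z":150,"wx":0,"wy":0,"wz":0,"grip":1},{"x":80,"y":-80,"z":150,"wx":0,"wy":0,"wz":0,"grip":1},{"x":120,"y":-120,"z":150,"wx":0,"wy":0,"wz":0,"grip":1},{"x":170,"y":-144,"z":150,"wx":0,"wy":0,"wz":0,"grip":1}]' 30
python3 -m pendant '[{"x":33,"y":0,"z":-20,"wx":0,"wy":0,"wz":0,"grip":1},{"x":33,"y":0,"z":-30,"wx":0,"wy":0,"wz":0,"grip":1},{"x":33,"y":0,"z":-30,"wx":0,"wy":0,"wz":0,"grip":1}]' 30
python3 - <<'E'
from h import *
s=monitor.sense();w=snap('wrist')
print(s['position'])
for b in blobs(w,'flame',3,150): print(b,atz(w,b[0],.108).round(4))
for r in nets.place_of('wrist','candle_60'): print(round(r['conf'],2),np.round(r['xy']),atz(w,r['xy'],0).round(3)[:2])
E
```

```text
time_s: 19.48
position: [0.611, -0.2427, 0.1634]
orientation: [[0.002, 1.0, -0.002], [1.0, -0.002, -0.002], [-0.002, -0.002, -1.0]]
contact_force: [0.8, 0.2, 0.8]
opening: 0.0853
finger_force: 0.0
time_s: 19.85
position: [0.6424, -0.2383, 0.1324]
orientation: [[-0.003, 1.0, -0.004], [1.0, 0.003, 0.001], [0.001, -0.004, -1.0]]
contact_force: [0.2, 0.0, -0.3]
opening: 0.085
finger_force: 0.0
[ 0.64237109 -0.23830942  0.13235204]
(array([ 44.4, 138.2]), 16, [7, 6]) [ 0.4805 -0.1856  0.108 ]
(array([ 49.5, 137.5]), 4, [2, 2]) [ 0.4845 -0.1851  0.108 ]
(array([ 46., 141.]), 3, [3, 1]) [ 0.4812 -0.1877  0.108 ]
(array([263.3, 195.3]), 35, [8, 8]) [ 0.6449 -0.2307  0.108 ]
(array([356., 219.]), 3, [3, 3]) [ 0.7215 -0.2513  0.108 ]
(array([360., 224.]), 3, [3, 3]) [ 0.7253 -0.2558  0.108 ]
(array([363., 228.]), 3, [3, 3]) [ 0.7283 -0.2595  0.108 ]
(array([241. , 261.8]), 4, [3, 3]) [ 0.6257 -0.2928  0.108 ]
(array([248. , 261.6]), 5, [3, 3]) [ 0.6319 -0.2925  0.108 ]
(array([255.7, 263.6]), 17, [10, 6]) [ 0.6386 -0.2945  0.108 ]
(array([235.3, 263.8]), 11, [8, 4]) [ 0.6207 -0.2948  0.108 ]
(array([238.5, 277.8]), 138, [22, 22]) [ 0.6232 -0.3094  0.108 ]
(array([256.2, 274.7]), 44, [13, 11]) [ 0.639  -0.3061  0.108 ]
(array([255.6, 281.8]), 13, [5, 6]) [ 0.6384 -0.3136  0.108 ]
(array([252., 281.]), 3, [1, 3]) [ 0.6352 -0.3128  0.108 ]
(array([260.6, 283. ]), 5, [2, 5]) [ 0.6429 -0.3149  0.108 ]
(array([263.2, 287.4]), 51, [11, 14]) [ 0.6453 -0.3197  0.108 ]
(array([239., 286.]), 3, [3, 1]) [ 0.6234 -0.3183  0.108 ]
(array([247.7, 291.3]), 3, [2, 2]) [ 0.6312 -0.324   0.108 ]
0.89 [264. 165.] [ 0.647 -0.232]
0.86 [254. 235.] [ 0.634 -0.326]
0.85 [64. 36.] [ 0.44  -0.097]
0.74 [ 90. 130.] [ 0.448 -0.192]
0.61 [326. 208.] [ 0.724 -0.288]
```

```bash
python3 -m pendant '[{"x":2,"y":6,"z":0,"wx":0,"wy":0,"wz":0,"grip":1},{"x":2,"y":6,"z":0,"wx":0,"wy":0,"wz":0,"grip":1},{"x":2,"y":6,"z":-40,"wx":0,"wy":0,"wz":0,"grip":1},{"x":2,"y":6,"z":-80,"wx":0,"wy":0,"wz":0,"grip":1},{"x":2,"y":6,"z":-104,"wx":0,"wy":0,"wz":0,"grip":1},{"x":2,"y":6,"z":-104,"wx":0,"wy":0,"wz":0,"grip":1},{"x":2,"y":6,"z":-104,"wx":0,"wy":0,"wz":0,"grip":0.2},{"x":2,"y":6,"z":-104,"wx":0,"wy":0,"wz":0,"grip":0},{"x":2,"y":6,"z":-104,"wx":0,"wy":0,"wz":0,"grip":-0.3},{"x":2,"y":6,"z":-104,"wx":0,"wy":0,"wz":0,"grip":-0.3}]' 30
python3 -m pendant '[{"x":0,"y":0,"z":0,"wx":0,"wy":0,"wz":0,"grip":-0.3},{"x":0,"y":0,"z":0,"wx":0,"wy":0,"wz":0,"grip":-0.3}]' 30
```

```text
time_s: 21.2
position: [0.6471, -0.233, 0.0321]
orientation: [[-0.002, 1.0, 0.003], [1.0, 0.002, -0.001], [-0.001, 0.003, -1.0]]
contact_force: [-2.0, 0.8, 6.6]
opening: 0.0494
finger_force: 30.8
time_s: 21.45
position: [0.647, -0.233, 0.0321]
orientation: [[-0.002, 1.0, 0.002], [1.0, 0.002, -0.001], [-0.001, 0.002, -1.0]]
contact_force: [-2.0, 0.3, 5.5]
opening: 0.0492
finger_force: 30.8
```

```bash
python3 -m pendant '[{"x":0,"y":0,"z":30,"wx":0,"wy":0,"wz":0,"grip":-0.3},{"x":0,"y":0,"z":80,"wx":0,"wy":0,"wz":0,"grip":-0.3},{"x":0,"y":0,"z":120,"wx":0,"wy":0,"wz":0,"grip":-0.3},{"x":-50,"y":0,"z":120,"wx":0,"wy":0,"wz":0,"grip":-0.3},{"x":-110,"y":0,"z":120,"wx":0,"wy":0,"wz":0,"grip":-0.3},{"x":-115,"y":60,"z":120,"wx":0,"wy":0,"wz":0,"grip":-0.3},{"x":-120,"y":120,"z":120,"wx":0,"wy":0,"wz":0,"grip":-0.3},{"x":-140,"y":175,"z":120,"wx":0,"wy":0,"wz":0,"grip":-0.3},{"x":-170,"y":225,"z":120,"wx":0,"wy":0,"wz":0,"grip":-0.3},{"x":-209,"y":236,"z":120,"wx":0,"wy":0,"wz":0,"grip":-0.3}]' 30
python3 -m pendant '[{"x":0,"y":0,"z":-40,"wx":0,"wy":0,"wz":0,"grip":-0.3},{"x":0,"y":0,"z":-80,"wx":0,"wy":0,"wz":0,"grip":-0.3},{"x":0,"y":0,"z":-100,"wx":0,"wy":0,"wz":0,"grip":-0.3},{"x":0,"y":0,"z":-100,"wx":0,"wy":0,"wz":0,"grip":-0.3},{"x":0,"y":0,"z":-100,"wx":0,"wy":0,"wz":0,"grip":-0.3}]' 30
python3 -c "
from h import *
place(.10,np.array([.438,.003]),.0321)"
```

```text
time_s: 22.7
position: [0.4366, 0.0079, 0.1506]
orientation: [[-0.01, 1.0, 0.002], [1.0, 0.01, 0.003], [0.003, 0.002, -1.0]]
contact_force: [-0.1, -1.5, -1.5]
opening: 0.0492
finger_force: 32.1
time_s: 23.32
position: [0.4378, 0.0035, 0.0508]
orientation: [[-0.002, 1.0, 0.002], [1.0, 0.002, 0.0], [0.0, 0.002, -1.0]]
contact_force: [0.6, 0.7, -1.2]
opening: 0.0491
finger_force: 32.1
[0.43781468 0.00353151 0.05078081]
(array([261.2, 281.3]), 139, [15, 23]) flame at [0.4383 0.006  0.1257]
edge predicted row 147.9 V: [130 141 150 160 182 189 188 189 184 161  92  46  29  28  11  38  35]
161 230 292 [0.4127 0.0349 0.008 ] [0.4647 0.035  0.008 ]
167 224 298 [0.4075 0.0298 0.008 ] [0.4699 0.0298 0.008 ]
173 220 302 [0.4039 0.0245 0.008 ] [0.4736 0.0246 0.008 ]
```

```bash
python3 -m pendant '[{"x":0,"y":-4,"z":-6,"wx":0,"wy":0,"wz":0,"grip":-0.3},{"x":0,"y":-4,"z":-10,"wx":0,"wy":0,"wz":0,"grip":-0.3},{"x":0,"y":-4,"z":-14,"wx":0,"wy":0,"wz":0,"grip":-0.3},{"x":0,"y":-4,"z":-15,"wx":0,"wy":0,"wz":0,"grip":-0.3},{"x":0,"y":-4,"z":-15,"wx":0,"wy":0,"wz":0,"grip":-0.3}]' 30
python3 -m pendant '[{"x":0,"y":0,"z":-1,"wx":0,"wy":0,"wz":0,"grip":-0.3},{"x":0,"y":0,"z":-1,"wx":0,"wy":0,"wz":0,"grip":-0.3}]' 30
```

```text
time_s: 24.0
position: [0.4369, -0.0007, 0.0351]
orientation: [[-0.003, 1.0, -0.0], [1.0, 0.003, -0.0], [-0.0, -0.0, -1.0]]
contact_force: [-1.1, -0.9, 0.6]
opening: 0.0492
finger_force: 32.3
time_s: 24.25
position: [0.4368, -0.0006, 0.0349]
orientation: [[-0.003, 1.0, 0.0], [1.0, 0.003, -0.001], [-0.001, 0.0, -1.0]]
contact_force: [-3.0, -0.0, 10.2]
opening: 0.0496
finger_force: 33.0
```

```bash
python3 -m pendant '[{"x":0,"y":0,"z":0,"wx":0,"wy":0,"wz":0,"grip":0.3},{"x":0,"y":0,"z":0,"wx":0,"wy":0,"wz":0,"grip":0.7},{"x":0,"y":0,"z":0,"wx":0,"wy":0,"wz":0,"grip":0.9},{"x":0,"y":0,"z":30,"wx":0,"wy":0,"wz":0,"grip":1},{"x":0,"y":0,"z":80,"wx":0,"wy":0,"wz":0,"grip":1},{"x":0,"y":0,"z":130,"wx":0,"wy":0,"wz":0,"grip":1},{"x":50,"y":30,"z":130,"wx":0,"wy":0,"wz":0,"grip":1},{"x":100,"y":60,"z":130,"wx":0,"wy":0,"wz":0,"grip":1},{"x":150,"y":90,"z":130,"wx":0,"wy":0,"wz":0,"grip":1},{"x":200,"y":120,"z":130,"wx":0,"wy":0,"wz":0,"grip":1}]' 30
python3 -m pendant '[{"x":25,"y":9,"z":0,"wx":0,"wy":0,"wz":0,"grip":1},{"x":25,"y":9,"z":0,"wx":0,"wy":0,"wz":0,"grip":1},{"x":25,"y":9,"z":0,"wx":0,"wy":0,"wz":0,"grip":1}]' 30
python3 - <<'E'
from h import *
s=monitor.sense();w=snap('wrist')
print(s['position'])
for b in blobs(w,'flame',3,150): print(b,atz(w,b[0],.128).round(4))
for r in nets.place_of('wrist','candle_60'): print(round(r['conf'],2),np.round(r['xy']),atz(w,r['xy'],0).round(3)[:2])
E
```

```text
time_s: 25.5
position: [0.6385, 0.1198, 0.1636]
orientation: [[-0.002, 1.0, -0.0], [1.0, 0.002, -0.001], [-0.001, -0.0, -1.0]]
contact_force: [1.0, 0.1, -0.0]
opening: 0.0855
finger_force: 0.0
time_s: 25.88
position: [0.6609, 0.1275, 0.1635]
orientation: [[-0.002, 1.0, -0.002], [1.0, 0.002, -0.001], [-0.001, -0.002, -1.0]]
contact_force: [-0.2, -0.5, 0.0]
opening: 0.0858
finger_force: 0.0
[0.66091489 0.12753871 0.16349291]
(array([260.8, 195.7]), 30, [7, 8]) [0.6615 0.1306 0.128 ]
(array([493.7, 246.3]), 3, [2, 2]) [0.8718 0.0823 0.128 ]
(array([ 48.6, 302.5]), 20, [6, 8]) [0.4537 0.0186 0.128 ]
(array([ 53., 300.]), 3, [1, 3]) [0.4588 0.0216 0.128 ]
0.88 [106. 248.] [0.437 0.001]
0.87 [260. 161.] [0.66 0.13]
0.86 [134. 350.] [ 0.447 -0.196]
0.48 [119. 306.] [ 0.439 -0.103]
```

```bash
python3 -m pendant '[{"x":0,"y":3,"z":0,"wx":0,"wy":0,"wz":0,"grip":1},{"x":0,"y":3,"z":0,"wx":0,"wy":0,"wz":0,"grip":1},{"x":0,"y":3,"z":-40,"wx":0,"wy":0,"wz":0,"grip":1},{"x":0,"y":3,"z":-80,"wx":0,"wy":0,"wz":0,"grip":1},{"x":0,"y":3,"z":-112,"wx":0,"wy":0,"wz":0,"grip":1},{"x":0,"y":3,"z":-112,"wx":0,"wy":0,"wz":0,"grip":1},{"x":0,"y":3,"z":-112,"wx":0,"wy":0,"wz":0,"grip":0.2},{"x":0,"y":3,"z":-112,"wx":0,"wy":0,"wz":0,"grip":0},{"x":0,"y":3,"z":-112,"wx":0,"wy":0,"wz":0,"grip":-0.3},{"x":0,"y":3,"z":-112,"wx":0,"wy":0,"wz":0,"grip":-0.3}]' 30
python3 -m pendant '[{"x":0,"y":0,"z":0,"wx":0,"wy":0,"wz":0,"grip":-0.3},{"x":0,"y":0,"z":0,"wx":0,"wy":0,"wz":0,"grip":-0.3}]' 30
```

```text
time_s: 27.22
position: [0.6631, 0.132, 0.0543]
orientation: [[-0.002, 1.0, 0.003], [1.0, 0.002, 0.001], [0.001, 0.003, -1.0]]
contact_force: [-1.3, 0.0, 6.2]
opening: 0.0491
finger_force: 31.0
time_s: 27.48
position: [0.6631, 0.132, 0.0543]
orientation: [[-0.002, 1.0, 0.003], [1.0, 0.002, 0.001], [0.001, 0.003, -1.0]]
contact_force: [-1.0, -0.2, 7.2]
opening: 0.0495
finger_force: 31.0
```

```bash
python3 -m pendant '[{"x":0,"y":0,"z":30,"wx":0,"wy":0,"wz":0,"grip":-0.3},{"x":0,"y":0,"z":60,"wx":0,"wy":0,"wz":0,"grip":-0.3},{"x":-50,"y":-10,"z":60,"wx":0,"wy":0,"wz":0,"grip":-0.3},{"x":-100,"y":-20,"z":60,"wx":0,"wy":0,"wz":0,"grip":-0.3},{"x":-150,"y":-34,"z":60,"wx":0,"wy":0,"wz":0,"grip":-0.3},{"x":-200,"y":-34,"z":60,"wx":0,"wy":0,"wz":0,"grip":-0.3},{"x":-233,"y":-34,"z":60,"wx":0,"wy":0,"wz":0,"grip":-0.3},{"x":-233,"y":-34,"z":40,"wx":0,"wy":0,"wz":0,"grip":-0.3},{"x":-233,"y":-34,"z":20,"wx":0,"wy":0,"wz":0,"grip":-0.3},{"x":-233,"y":-34,"z":20,"wx":0,"wy":0,"wz":0,"grip":-0.3}]' 30
python3 -m pendant '[{"x":0,"y":0,"z":0,"wx":0,"wy":0,"wz":0,"grip":-0.3},{"x":0,"y":0,"z":0,"wx":0,"wy":0,"wz":0,"grip":-0.3}]' 30
python3 -c "
from h import *
place(.12,np.array([.430,.098]),.0543)"
```

```text
time_s: 28.72
position: [0.4281, 0.0969, 0.0714]
orientation: [[-0.003, 1.0, -0.002], [1.0, 0.003, -0.001], [-0.001, -0.002, -1.0]]
contact_force: [-0.5, -0.1, -2.6]
opening: 0.0491
finger_force: 32.2
time_s: 28.98
position: [0.4297, 0.0975, 0.0727]
orientation: [[-0.002, 1.0, 0.001], [1.0, 0.002, 0.0], [0.0, 0.001, -1.0]]
contact_force: [-0.1, -0.9, -1.2]
opening: 0.0492
finger_force: 32.2
[0.42965945 0.09751254 0.07269791]
(array([259.9, 283.4]), 103, [15, 22]) flame at [0.4296 0.0971 0.1454]
edge predicted row 142.4 V: [181 183 181 182 181 183 185 187 163 106  51  28  30  24  32  42  41]
156 228 290 [0.4005 0.1286 0.008 ] [0.4572 0.1286 0.008 ]
162 224 295 [0.3966 0.1229 0.008 ] [0.4621 0.123  0.008 ]
168 221 298 [0.3935 0.1172 0.008 ] [0.4651 0.1173 0.008 ]
```

```bash
python3 -m pendant '[{"x":0,"y":0,"z":-6,"wx":0,"wy":0,"wz":0,"grip":-0.3},{"x":0,"y":0,"z":-10,"wx":0,"wy":0,"wz":0,"grip":-0.3},{"x":0,"y":0,"z":-14,"wx":0,"wy":0,"wz":0,"grip":-0.3},{"x":0,"y":0,"z":-15,"wx":0,"wy":0,"wz":0,"grip":-0.3},{"x":0,"y":0,"z":-15,"wx":0,"wy":0,"wz":0,"grip":-0.3}]' 30
python3 -m pendant '[{"x":0,"y":0,"z":-1,"wx":0,"wy":0,"wz":0,"grip":-0.3},{"x":0,"y":0,"z":-1,"wx":0,"wy":0,"wz":0,"grip":-0.3}]' 30
```

```text
time_s: 29.65
position: [0.4289, 0.0974, 0.0573]
orientation: [[-0.003, 1.0, -0.0], [1.0, 0.003, -0.0], [-0.0, -0.0, -1.0]]
contact_force: [-0.7, -0.3, 3.5]
opening: 0.0493
finger_force: 32.6
time_s: 29.9
position: [0.4289, 0.0974, 0.0572]
orientation: [[-0.003, 1.0, 0.001], [1.0, 0.003, -0.001], [-0.001, 0.001, -1.0]]
contact_force: [-4.1, -0.2, 13.5]
opening: 0.0494
finger_force: 33.7
```

Seated. I'll release, back off and check from above.

```bash
python3 -m pendant '[{"x":0,"y":0,"z":0,"wx":0,"wy":0,"wz":0,"grip":0.3},{"x":0,"y":0,"z":0,"wx":0,"wy":0,"wz":0,"grip":0.7},{"x":0,"y":0,"z":0,"wx":0,"wy":0,"wz":0,"grip":0.9},{"x":0,"y":0,"z":30,"wx":0,"wy":0,"wz":0,"grip":1},{"x":0,"y":0,"z":80,"wx":0,"wy":0,"wz":0,"grip":1},{"x":0,"y":0,"z":130,"wx":0,"wy":0,"wz":0,"grip":1},{"x":50,"y":-60,"z":180,"wx":0,"wy":0,"wz":0,"grip":1},{"x":80,"y":-120,"z":220,"wx":0,"wy":0,"wz":0,"grip":1},{"x":90,"y":-180,"z":240,"wx":0,"wy":0,"wz":0,"grip":1},{"x":90,"y":-240,"z":250,"wx":0,"wy":0,"wz":0,"grip":1}]' 30
python3 -m pendant '[{"x":0,"y":-60,"z":0,"wx":0,"wy":0,"wz":0,"grip":1},{"x":0,"y":-80,"z":0,"wx":0,"wy":0,"wz":0,"grip":1},{"x":0,"y":-80,"z":0,"wx":0,"wy":0,"wz":0,"grip":1},{"x":0,"y":-80,"z":0,"wx":0,"wy":0,"wz":0,"grip":1}]' 30
python3 - <<'E'
from h import *
w=snap('wrist');sc=snap('scene')
P=np.array([[.429,.0978],[.4387,.002],[.441,-.0955],[.4505,-.1905]])
for n,d in(('wrist',w),('scene',sc)):
  for r in nets.place_of(n,'candle_60'):
    q=atz(d,r['xy'],.003)[:2];i=np.argmin(np.linalg.norm(P-q,axis=1))
    print(n,round(r['conf'],2),q.round(4),i,((q-P[i])*1000).round(1))
  for b in blobs(d,'flame',3,60):
    for i,h in enumerate((.13,.11,.09,.07)):
      q=atz(d,b[0],h)[:2]
      if np.linalg.norm(q-P[i])<.02: print(n,'flame',i,((q-P[i])*1000).round(1))
for r in nets.place_of('scene','frame')+nets.place_of('scene','bottle'): print(np.round(r['xy'],1),atz(sc,r['xy']).round(3))
cv2.imwrite('pics/c10.png',np.hstack([cv2.resize(w['color'],(400,300)),cv2.resize(sc['color'][100:292,120:376],(400,300))])[:,:,::-1])
E
```

```text
time_s: 31.15
position: [0.5153, -0.1046, 0.2959]
orientation: [[-0.003, 1.0, 0.002], [1.0, 0.003, 0.001], [0.001, 0.002, -1.0]]
contact_force: [1.7, -0.2, -1.2]
opening: 0.0854
finger_force: 0.0
time_s: 31.65
position: [0.5144, -0.1804, 0.2948]
orientation: [[-0.006, 1.0, -0.0], [1.0, 0.006, 0.002], [0.002, -0.0, -1.0]]
contact_force: [0.9, 0.9, 0.3]
opening: 0.0854
finger_force: 0.0
wrist 0.93 [ 0.4344 -0.001 ] 1 [-4.3 -3. ]
wrist 0.85 [ 0.451  -0.1957] 3 [ 0.5 -5.2]
wrist 0.84 [ 0.63   -0.3284] 3 [ 179.5 -137.9]
wrist 0.79 [ 0.7255 -0.2888] 3 [275.  -98.3]
wrist 0.65 [ 0.4397 -0.0941] 2 [-1.3  1.4]
wrist flame 1 [-3.1 -1.6]
wrist flame 2 [-1.3 -2.6]
wrist flame 3 [-0.2 -1.1]
scene 0.97 [ 0.6501 -0.3109] 3 [ 199.6 -120.4]
scene 0.96 [ 0.4389 -0.094 ] 2 [-2.1  1.5]
scene 0.87 [ 0.4371 -0.006 ] 1 [-1.6 -8. ]
scene 0.82 [0.4215 0.0998] 0 [-7.5  2. ]
scene 0.69 [ 0.7227 -0.2932] 3 [ 272.2 -102.7]
scene 0.58 [ 0.4476 -0.1992] 3 [-2.9 -8.7]
[359.  176.6] [0.416 0.257 0.   ]
[205.  216.5] [ 0.646 -0.1    0.   ]
```

View pics/c10.png

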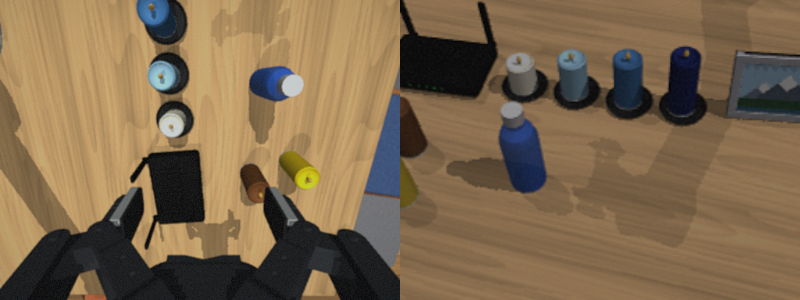

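All four candles stand upright on the plates, in descending height from the frame to the router. Flame checks on three of them put them within about 3 mm of plate centre. The navy one had no final flame fix. The bottle and frame have not moved.

```bash
python3 -c "
from rig import ctrl
print(ctrl.finish_job())"
```

```text
the job is handed in; nothing more can be done
None
```

The job is handed in: the four candles stand upright on the plates, tallest by the frame to shortest by the router, with the bottle and frame untouched; one early missed grasp pressed on the ivory candle's top at about 40 N through the fingers without moving it.

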